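# Two accessory kits for the hardness tester

## Task

Make up the two kits for the hardness tester. Flat-work kit, in the tray with the partition: the flat anvil (the plate with the upright stub) in one compartment and the round reference block in the other. Shaft kit, in the undivided tray: the V-block, and beside it the wide cup with the tall narrow cup standing inside it; set everything down upright and flat on the tray floor without dropping it, and leave the square block, the bottle and the brush alone.

Things in the scene. Friction and masses are not known exactly. Their poses are not given: they have to be found in the camera images.
- anvil_mid (a point): flat anvil of the hardness tester, steel, standing table-side down: a round plate 56 mm across and 12 mm thick below, with a round stub 24 mm across and 34 mm tall upright at its centre (46 mm overall; about 0.35 kg). The point is on its axis, 23 mm above its underside (so on the stub); z up.
- disc_mid (a point): round reference hardness block, a plain bright steel disc 50 mm across and 22 mm thick lying flat (about 0.33 kg). The point is its centre, 11 mm above its underside; z up.
- vblock_mid (a point): steel V-block, 50 mm long (its x), 36 mm wide (its y) and 34 mm tall, with an open 90 degree V groove, 26 mm wide at the top and 13 mm deep, running along its length in the top (about 0.36 kg). The point is its centre, 17 mm above its underside.
- wide_cup_mid (a point): wide low round aluminium specimen cup, open at the top: 62 mm outside diameter, 28 mm tall, straight wall 4 mm thick (54 mm inside), floor 4 mm thick (about 0.09 kg). The point is on its axis, 14 mm above its underside; z up.
- tall_cup_mid (a point): narrow tall round aluminium specimen cup, open at the top: 36 mm outside diameter, 64 mm tall, straight wall 3 mm thick, floor 5 mm (about 0.08 kg). The point is on its axis, 32 mm above its underside; z up. Standing in the wide cup its top 40 mm stay above the wide cup's rim: to set it down there, hold it by its upper part so that the fingertips stay above that rim.
- split_tray: fixed blue kit tray divided in two by a partition across its middle: outside 115 mm (its x) by 245 mm (its y), 16 mm tall, walls and floor 5 mm thick, partition 5 mm thick at y = 0 and as tall as the walls; each compartment is 105 by 115 mm inside, centred at y = +60 or -60 mm. Origin: centre of the underside; inner floor 5 mm above it; z up.
- plain_tray: fixed blue kit tray without partition: outside 145 mm (its x) by 205 mm (its y), 16 mm tall, walls and floor 5 mm thick, inside 135 by 195 mm. Origin: centre of the underside; inner floor 5 mm above it; z up.
- square_block_mid (a point): bystander standing among the stock: square bright steel block 46 by 46 mm, 22 mm thick, lying flat; belongs to neither kit. The point is its centre, 11 mm above its underside.
- bottle_mid (a point): bystander: amber bottle with a black cap, 60 mm across and 110 mm tall, standing beyond the left (+y) end of the work. The point is on its axis, 55 mm above its underside.
- brush: bystander: small hand brush 190 mm long lying on the bench beyond the right (-y) end of the work; its origin lies on its underside.
Mind the look-alikes: they are no part of the job. What is shaped like the part that bears tall_cup_mid but red is not meant.

How it is judged:
By the outcome, as a careful person would: the job done as asked, in the order asked, and still so for the second after the job is handed in, with the robot touching nothing.
It also fails if it takes over 125 s, if anything falls off the work surface, if the arm or the gripper's body presses on something with over 40 N, if the wrist force passes 120 N, or if a joint passes its speed limit or range.

## Robot

A 6-joint arm with a two-finger parallel gripper is mounted at the origin on the work surface. World frame = base frame: x ahead of the robot, y to its left, z up, the work surface at z = 0. Lengths are in m, angles in rad, forces in N, time in s.
With the tool pointing down it reaches from about 0.2 to 0.875 m from the base axis. Payload 3.4 kg.
Tool frame: the origin (TCP) lies midway between the tips of the shut fingers; the grasp point (between the pads) lies 19 mm behind it (arm.grip_point_offset is the distance from the TCP to the grasp point, in m); x points along the fingers, y is the direction in which the jaws open and shut, and the axes are right-handed (so a half turn about x gives the same grasp; the last joint's range is limited). The gripper opens to 94 mm and grips with 3 to 60 N. Pads are 16 mm wide; open, the fingers measure 119 mm over their backs; the gripper's body (75 mm by 177 mm) begins 78 mm behind the grasp point.
Start: joints at [-0.121, 0.276, 1.505, -0, 1.361, -0.121], TCP at [0.575, -0, 0.205] pointing down, gripper open.
Joint ranges: [-2.89, 2.89], [-0.75, 2.08], [0.22, 2.7], [-1.18, 4.32], [0.11, 2.71], [-2.7, 2.7]. Speed limits (rad/s): [2.57, 2.57, 3.14, 3.14, 3.14, 3.14].

## Interface

Orientations are given as a rotation vector (axis times angle).
In Python, from plant import arm, viewer, order gives the robot as it stands.
- The arm moves only by the tool step_arm, never from a script. Its argument "plan" is a list of rows, each a list of 7 numbers: the shift along the world's x, y, z in mm, then the turn, a rotation vector about the world's x, y, z in rad, then the finger opening in mm, from 0 to 94. In form: [[dx, dy, dz, wx, wy, wz, jaw], ...]. A call has 1 to 12 rows; each row is the pose to reach, as a shift and turn from the pose commanded when the call began; what a row does not reach only later rows make up. A row lasts 1/12 s, in which the tool goes at most 41.7 mm and 7.16 degrees, less where a joint would pass 70% of its speed; a pose out of reach is approached as far as the arm can. A call with a gripper value outside its range is refused whole. The fingers move at their own pace and stop on an object; "force" is the grip in N (left out, the last holds). Time passes only in rows, so rows that repeat a pose let the fingers close. It gives the time, the measured TCP pose, the force and the opening at its end, in the units of the state.
- arm.observe(): the state, without advancing time (a new reading comes with each control period).
- viewer.snapshot(name): name is "scene" or "side" or "wrist"; returns a dict with "pixels" (420x560x3 uint8, red, green, blue), "fx", "fy", "cx", "cy" (pixels), "world_to_cam" (4x4, takes a point from world to camera coordinates). Camera axes: x right, y up, looking along -z (the intrinsics and any distortion apply to the point x, -y, -z); pixel columns grow to the right and rows downward; lengths in m; the calibration is good to about 2 mm. A picture is of the moment at which its call begins. There is no depth.
- order.finish_job(): hands the job in, once; it reports no verdict.
The state is a dict: "time_s": time; "joint_positions": joint angles; "qd": joint speeds; "tau": joint torques, N m; "ee_pos": TCP position; "eef_rot": TCP orientation; "ft_force": force on the tool from outside, world axes, zero at the start; "ft_torque": the same for the moment, N m; "finger_gap": opening from 0.0 (shut) to 1.0 (fully open).
Only numpy, scipy, OpenCV 4.12 (cv2) and the standard library are available. Lean on these libraries where they do the work, as an engineer would, in place of code of your own. Each camera call takes 0.05 s, during which the arm holds its last target. There are 200 camera calls.

## Working session

There is one attempt and no reset: what is moved stays moved. The work goes in short steps, Python scripts to look and compute and a tool call to move; the robot and the scene stay as the last step left them, time stands still between calls to the robot, and variables do not carry over. Pictures are saved under pics/ and viewed, about 12 in all and at most 16, crops included, and the job is handed in when it is done.

Besides the shell and the picture viewer there is one more tool, called after "Request:" by a JSON object that holds its "name" and its "arguments". step_arm: Moves the arm, as the interface text tells. Its arguments: {"type":"object","properties":{"plan":{"type":"array"},"force":{"type":"number"}},"required":["plan"]}

```bash
ls; mkdir -p pics; cat > h.py <<'E'
import numpy as np, cv2
from plant import arm, viewer, order
def snap(n, f):
    s=viewer.snapshot(n); cv2.imwrite('pics/'+f+'.png', s['pixels'][:,:,::-1].copy()); np.save('pics/'+f+'.npy', s, allow_pickle=True); return s
def load(f): return np.load('pics/'+f+'.npy',allow_pickle=True).item()
def ray(s,u,v):
    T=np.array(s['world_to_cam']); R=T[:3,:3]; o=-R.T@T[:3,3]
    return o, R.T@np.array([(u-s['cx'])/s['fx'], -(v-s['cy'])/s['fy'], -1])
def onz(s,u,v,z):
    o,d=ray(s,u,v); return o+d*(z-o[2])/d[2]
def proj(s,p):
    T=np.array(s['world_to_cam']); c=T[:3,:3]@np.array(p)+T[:3,3]
    return s['cx']+s['fx']*c[0]/-c[2], s['cy']-s['fy']*c[1]/-c[2]
E
python3 - <<'E'
from h import *
for n in ('scene','side','wrist'):
    s=snap(n,n+'0'); print(n,[k for k in s],s['fx'],s['cx'],s['cy']); T=s['world_to_cam'];print(np.round(-T[:3,:3].T@T[:3,3],3), np.round(T[:3,:3],2).tolist())
print(arm.observe())
a=cv2.imread('pics/scene0.png');cv2.imwrite('pics/sc.png',cv2.resize(a,(800,600)))
E
```

```text
pics
scene ['pixels', 'fx', 'fy', 'cx', 'cy', 'world_to_cam'] 510.69003957404857 283.24288412161735 213.23654614647663
[1.019 0.586 1.036] [[-0.76, 0.65, 0.02], [-0.5, -0.59, 0.63], [0.42, 0.47, 0.78]]
side ['pixels', 'fx', 'fy', 'cx', 'cy', 'world_to_cam'] 401.15686927076837 274.1941845136464 211.10516225264442
[ 0.034 -0.736  0.71 ] [[0.86, -0.51, 0.02], [0.29, 0.51, 0.81], [-0.42, -0.69, 0.59]]
wrist ['pixels', 'fx', 'fy', 'cx', 'cy', 'world_to_cam'] 338.83247231847525 280.69508469298495 207.52650770989354
[0.574 0.068 0.383] [[1.0, -0.0, -0.0], [-0.0, 0.97, -0.23], [0.0, 0.23, 0.97]]
{'time_s': 0.15, 'joint_positions': array([-1.20991864e-01,  2.76438408e-01,  1.50581389e+00, -6.56383671e-06,
        1.36070660e+00, -1.20995942e-01]), 'qd': array([-0.00013289, -0.00094971, -0.00391996,  0.00112022, -0.00048733,
        0.00013012]), 'tau': array([ 2.15351523e-03, -4.04925048e+01, -2.37432325e+01,  7.02095032e-02,
        3.15094914e-02, -7.84152348e-05]), 'ee_pos': array([5.74581253e-01, 4.76784232e-05, 2.04821245e-01]), 'eef_rot': array([ 1.2086704 ,  1.21031818, -1.21011986]), 'ft_force': array([-0.06599959,  0.45979755,  0.23117638]), 'ft_torque': array([-0.0155058 ,  0.0066307 ,  0.01170982]), 'finger_gap': 0.9993701211559571}
```

View pics/sc.png

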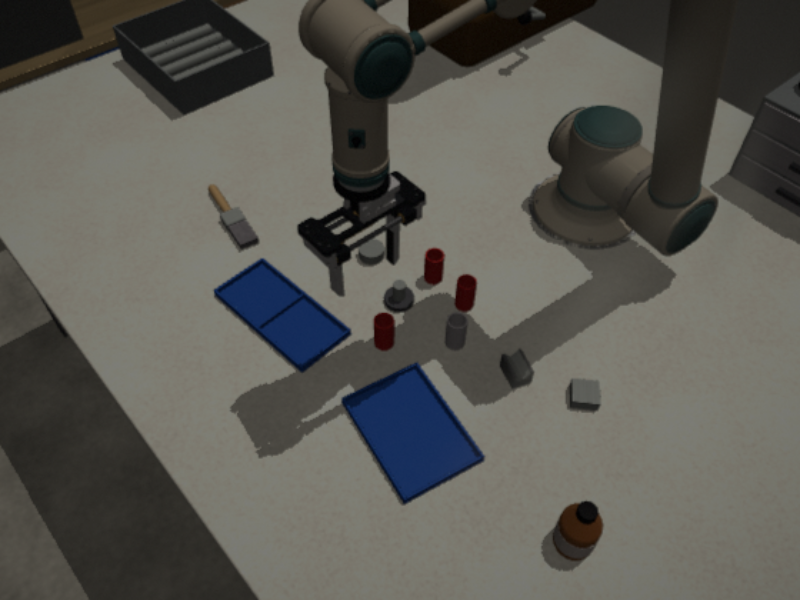

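View pics/side0.png

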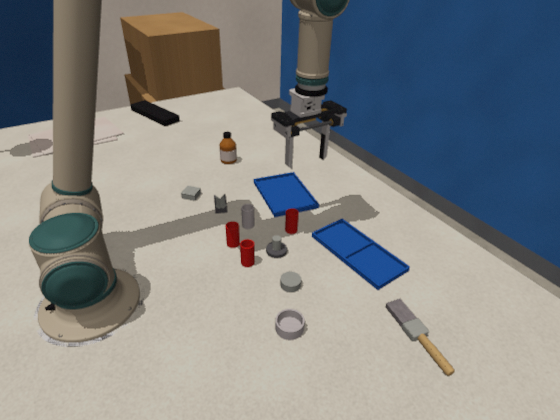

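Candidates: the wanted tall cup is the grey one at scene (456,330). Its look-alikes are the red cups at (434,266), (466,293) and (384,331). The round disc is at side (290,282), against the square block at side (191,193) and the wide cup at side (290,325). I'll check these in the wrist view.

```bash
python3 - <<'E'
from h import *
s=load('side0')
for n,u,v,z in [('wide',290,325,.014),('disc',290,282,.011),('anvil',277,250,.006),('tall',248,217,.032),('vb',221,204,.017),('sq',191,193,.011),('red1',232,235,.032),('red2',247,253,.032),('red3',292,221,.032),('bottle',228,150,.055)]:
    p=onz(s,u,v,z); print(n,p.round(3), 'scene px',np.round(np.array(proj(load('scene0'),p))*1.4286), 'wrist',np.round(proj(load('wrist0'),p)))
for n in ('scene0','side0','wrist0'):
    s=load(n); hsv=cv2.cvtColor(s['pixels'],cv2.COLOR_RGB2HSV)
    m=cv2.inRange(hsv,(105,150,50),(125,255,255))
    c,_=cv2.findContours(m,0,2)
    for k in c:
        if 800<cv2.contourArea(k)<30000:
            r=cv2.approxPolyDP(cv2.convexHull(k),6,True)[:,0]
            print(n,cv2.contourArea(k),[ (p.tolist(),onz(s,*p,.008)[:2].round(3).tolist()) for p in r])
E
```

```text
wide [ 0.353 -0.289  0.014] scene px [364. 204.] wrist [112. 406.]
disc [ 0.422 -0.181  0.011] scene px [371. 250.] wrist [158. 332.]
anvil [ 0.457 -0.062  0.006] scene px [397. 297.] wrist [181. 240.]
tall [0.442 0.073 0.032] scene px [454. 329.] wrist [150. 121.]
vb [0.411 0.188 0.017] scene px [514. 367.] wrist [113.  -2.]
sq [0.357 0.297 0.011] scene px [583. 393.] wrist [  43. -133.]
red1 [0.368 0.023 0.032] scene px [465. 291.] wrist [ 83. 170.]
red2 [ 0.37  -0.06   0.032] scene px [434. 266.] wrist [ 95. 245.]
red3 [ 0.54  -0.004  0.032] scene px [382. 331.] wrist [249. 195.]
bottle [0.549 0.426 0.055] scene px [571. 510.] wrist [ 245. -406.]
scene0 4480.0 [([337, 319], [0.566, 0.268]), ([283, 349], [0.704, 0.244]), ([241, 281], [0.668, 0.053]), ([291, 254], [0.528, 0.071])]
scene0 3199.5 [([150, 203], [0.704, -0.29]), ([183, 181], [0.594, -0.301]), ([244, 231], [0.572, -0.059]), ([209, 255], [0.682, -0.056])]
side0 2882.0 [([312, 233], [0.577, -0.051]), ([342, 219], [0.69, -0.041]), ([408, 269], [0.704, -0.287]), ([376, 288], [0.59, -0.296])]
side0 1602.0 [([293, 173], [0.708, 0.249]), ([317, 207], [0.662, 0.044]), ([274, 215], [0.528, 0.073]), ([254, 179], [0.572, 0.279])]
side0 1306.5 [([283, 0], [2.611, 3.395]), ([298, 10], [2.43, 2.825]), ([289, 102], [1.052, 0.816]), ([281, 97], [1.053, 0.891])]
side0 6247.5 [([51, 0], [0.423, 4.367]), ([51, 118], [0.052, 1.14]), ([0, 127], [-0.138, 1.138]), ([0, 0], [-0.025, 4.566])]
wrist0 3583.5 [([380, 344], [0.699, -0.2]), ([381, 384], [0.704, -0.259]), ([293, 384], [0.589, -0.259]), ([289, 344], [0.584, -0.2])]
wrist0 6941.5 [([375, 224], [0.682, -0.042]), ([379, 306], [0.694, -0.147]), ([285, 305], [0.579, -0.146]), ([280, 232], [0.573, -0.052])]
wrist0 19033.0 [([404, 0], [0.696, 0.189]), ([368, 146], [0.669, 0.046]), ([238, 121], [0.528, 0.073]), ([255, 0], [0.548, 0.189])]
```

View pics/wrist0.png

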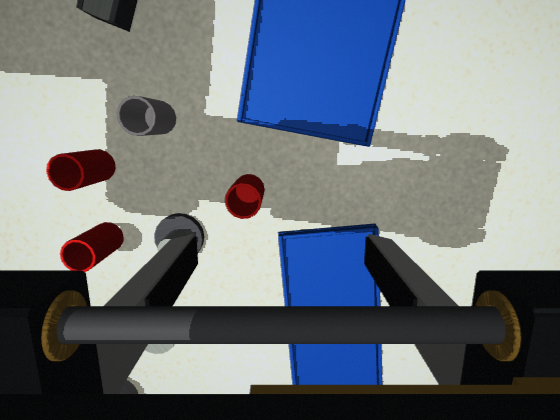

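The wrist view shows the anvil at (180,235), the grey open cup at (140,117), and red cups at (75,170), (90,245) and (245,195). The V-block is at the top edge, and the two trays agree between views. So the grey cup at scene (456,330) is the wanted one. I'm going above the anvil.

Request:
{"name": "step_arm", "arguments": {"plan": [[-40,-20,0,0,0,0,94],[-80,-40,0,0,0,0,94],[-118,-62,0,0,0,0,94],[-118,-62,0,0,0,0,94],[-118,-62,0,0,0,0,94]]}}

```text
time_s: 0.57
ee_pos: [0.4547, -0.0627, 0.2056]
eef_rot: [1.211, 1.208, -1.212]
ft_force: [0.7, 0.6, 0.7]
finger_gap: 1.003
```

```bash
python3 - <<'E'
from h import *
s=snap('wrist','w1'); print(arm.observe()['ee_pos'])
E
```

```text
[ 0.45690424 -0.06227461  0.20585899]
```

View pics/w1.png

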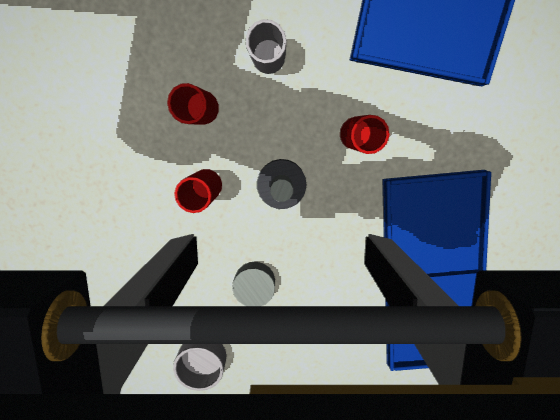

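The anvil is centred at (281,187), the disc at (254,283), the wide cup at about (200,365) and the grey cup rim at (266,42).

```bash
python3 - <<'E'
from h import *
s=load('w1')
for n,u,v,z in [('stub',281,190,.046),('plate',282,184,.012),('tallrim',266,42,.064),('disc',254,283,.022),('red3',363,135,.064),('wide',202,358,.028)]: print(n,onz(s,u,v,z).round(4))
g=cv2.cvtColor(s['pixels'],cv2.COLOR_RGB2GRAY)
m=cv2.inRange(g,0,75)
c=[k for k in cv2.findContours(m[150:225,240:325].copy(),1,2)[0]]
for k in c:
    if len(k)>20: (x,y),(a,b),t=cv2.fitEllipse(k); print(x+240,y+150,a,b, onz(s,x+240,y+150,.012).round(4))
print(onz(s,*proj(s,[.457,-.062,0]),0),proj(s,[.457,-.062,0]))
E
```

```text
stub [ 0.4542 -0.0585  0.046 ]
plate [ 0.4553 -0.0581  0.012 ]
tallrim [0.4416 0.0757 0.064 ]
disc [ 0.4226 -0.1727  0.022 ]
red3 [ 0.5301 -0.0037  0.064 ]
wide [ 0.358  -0.2683  0.028 ]
285.5227355957031 204.47939682006836 4.501357078552246 16.464012145996094 [ 0.4593 -0.0814  0.012 ]
282.4598693847656 182.93462371826172 43.03254318237305 46.871986389160156 [ 0.4559 -0.0569  0.012 ]
[ 0.457 -0.062  0.   ] (np.float64(283.41740307512094), np.float64(185.63561864550906))
```

Request:
{"name": "step_arm", "arguments": {"plan": [[-2,4,-40,0,0,0,60],[-2,4,-80,0,0,0,60],[-2,4,-120,0,0,0,60],[-2,4,-150,0,0,0,60],[-2,4,-172,0,0,0,60],[-2,4,-187,0,0,0,60],[-2,4,-187,0,0,0,60],[-2,4,-187,0,0,0,60]], "force": 35}}

```text
time_s: 1.28
ee_pos: [0.4561, -0.0575, 0.0177]
eef_rot: [1.209, 1.211, -1.209]
ft_force: [0.9, -0.5, 0.8]
finger_gap: 0.639
```

Request:
{"name": "step_arm", "arguments": {"plan": [[0,0,0,0,0,0,10],[0,0,0,0,0,0,10],[0,0,0,0,0,0,10],[0,0,0,0,0,0,10],[0,0,0,0,0,0,10],[0,0,0,0,0,0,10]]}}

```text
time_s: 1.78
ee_pos: [0.4553, -0.0581, 0.019]
eef_rot: [1.21, 1.208, -1.209]
ft_force: [-0.7, -0.3, 4.4]
finger_gap: 0.249
```

Request:
{"name": "step_arm", "arguments": {"plan": [[0,0,20,0,0,0,10],[0,0,50,0,0,0,10],[0,0,80,0,0,0,10],[25,-7,90,0,0,0,10],[55,-16,90,0,0,0,10],[85,-25,90,0,0,0,10],[115,-34,90,0,0,0,10],[145,-43,90,0,0,0,10],[170,-50,90,0,0,0,10],[181,-53,90,0,0,0,10],[181,-53,90,0,0,0,10],[181,-53,90,0,0,0,10]]}}

```text
time_s: 2.78
ee_pos: [0.6348, -0.1108, 0.1071]
eef_rot: [1.208, 1.212, -1.211]
ft_force: [-0.6, -0.9, -4.1]
finger_gap: 0.249
```

```bash
python3 - <<'E'
from h import *
s=snap('wrist','w2'); o=arm.observe(); print(o['ee_pos'],o['finger_gap'],o['ft_force'])
E
```

```text
[ 0.63403529 -0.1104724   0.10734275] 0.24860899022207528 [ 0.00830624 -0.91398458 -4.16385892]
```

View pics/w2.png

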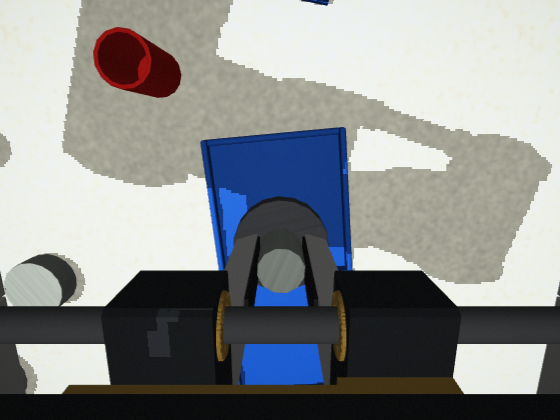

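The anvil is held over the near compartment, whose end corners are at (202,141) and (345,128). I'll check the tray pose from these.

```bash
python3 - <<'E'
from h import *
s=load('w2')
a=onz(s,203,141,.016)[:2]; b=onz(s,345,128,.016)[:2]; print(a,b,np.linalg.norm(a-b))
x=(b-a)/np.linalg.norm(b-a); y=np.array([-x[1],x[0]]); c=(a+b)/2-y*.1225; print('c',c,np.arctan2(x[1],x[0]),c+.06*y,c-.06*y)
E
```

```text
[ 0.57308944 -0.0546867 ] [ 0.68363654 -0.04484297] 0.11098450565439559
c [ 0.63922808 -0.17178205] 0.08881136172549364 [ 0.6339064  -0.11201852] [ 0.64454976 -0.23154558]
```

Request:
{"name": "step_arm", "arguments": {"plan": [[-1,-1,-25,0,0,0,10],[-1,-1,-50,0,0,0,10],[-1,-1,-70,0,0,0,10],[-1,-1,-78,0,0,0,10],[-1,-1,-81,0,0,0,10],[-1,-1,-83,0,0,0,10],[-1,-1,-84,0,0,0,10],[-1,-1,-84,0,0,0,10]]}}

```text
time_s: 3.5
ee_pos: [0.6358, -0.1122, 0.0257]
eef_rot: [1.21, 1.207, -1.208]
ft_force: [0.3, -0.1, -3.8]
finger_gap: 0.25
```

Request:
{"name": "step_arm", "arguments": {"plan": [[0,0,-1,0,0,0,10],[0,0,-1,0,0,0,10],[0,0,-1,0,0,0,10]]}}

```text
time_s: 3.75
ee_pos: [0.6354, -0.1121, 0.0241]
eef_rot: [1.209, 1.208, -1.209]
ft_force: [0.8, 0.5, -3.7]
finger_gap: 0.248
```

Request:
{"name": "step_arm", "arguments": {"plan": [[0,0,-1,0,0,0,10],[0,0,-1,0,0,0,10],[0,0,-1,0,0,0,10]]}}

```text
time_s: 4.0
ee_pos: [0.6354, -0.1121, 0.024]
eef_rot: [1.209, 1.208, -1.208]
ft_force: [-1.8, -0.8, 5.5]
finger_gap: 0.25
```

Request:
{"name": "step_arm", "arguments": {"plan": [[0,0,0,0,0,0,45],[0,0,0,0,0,0,45],[0,0,0,0,0,0,45],[0,0,30,0,0,0,45],[0,0,70,0,0,0,45],[-25,-8,100,0,0,0,80],[-60,-18,120,0,0,0,80],[-95,-28,140,0,0,0,80],[-130,-38,160,0,0,0,80],[-170,-50,170,0,0,0,80],[-212,-61,178,0,0,0,80],[-212,-61,178,0,0,0,80]]}}

```text
time_s: 5.0
ee_pos: [0.4177, -0.1737, 0.202]
eef_rot: [1.209, 1.208, -1.213]
ft_force: [0.7, 1.1, -0.8]
finger_gap: 0.85
```

```bash
python3 - <<'E'
from h import *
s=snap('wrist','w3'); o=arm.observe(); print(o['ee_pos'],o['finger_gap'],o['ft_force'])
E
```

```text
[ 0.42021909 -0.17360392  0.20172868] 0.8513359322859866 [-0.28024205 -0.13932779 -0.21106594]
```

View pics/w3.png

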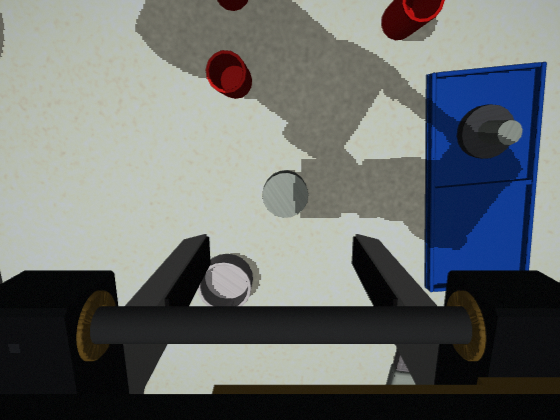

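The anvil stands upright in the near compartment at (490,132). The disc is centred at (286,194) and the wide cup at (229,280).

```bash
python3 - <<'E'
from h import *
s=load('w3')
for n,u,v,z in [('disc',286,193.5,.022),('wide',229,278,.028),('stub',510,132,.051)]: print(n,onz(s,u,v,z).round(4))
E
```

```text
disc [ 0.4224 -0.1774  0.022 ]
wide [ 0.3582 -0.2732  0.028 ]
stub [ 0.6342 -0.1127  0.051 ]
```

Request:
{"name": "step_arm", "arguments": {"plan": [[0,-4,-40,0,0,0,80],[0,-4,-80,0,0,0,80],[0,-4,-120,0,0,0,80],[0,-4,-155,0,0,0,80],[0,-4,-178,0,0,0,80],[0,-4,-190,0,0,0,80],[0,-4,-195,0,0,0,80],[0,-4,-195,0,0,0,80]]}}

```text
time_s: 5.72
ee_pos: [0.4233, -0.1765, 0.004]
eef_rot: [1.209, 1.212, -1.21]
ft_force: [0.4, 0.6, -0.3]
finger_gap: 0.849
```

Request:
{"name": "step_arm", "arguments": {"plan": [[0,0,0,0,0,0,35],[0,0,0,0,0,0,35],[0,0,0,0,0,0,35],[0,0,0,0,0,0,35],[0,0,0,0,0,0,35],[0,0,0,0,0,0,35]], "force": 40}}

```text
time_s: 6.22
ee_pos: [0.4228, -0.1771, 0.0062]
eef_rot: [1.209, 1.209, -1.209]
ft_force: [-1.9, -0.0, 5.1]
finger_gap: 0.523
```

Request:
{"name": "step_arm", "arguments": {"plan": [[0,0,15,0,0,0,35],[0,0,40,0,0,0,35],[10,-2,65,0,0,0,35],[38,-9,85,0,0,0,35],[70,-17,95,0,0,0,35],[102,-25,95,0,0,0,35],[134,-33,95,0,0,0,35],[166,-41,95,0,0,0,35],[195,-48,95,0,0,0,35],[221,-54,95,0,0,0,35],[221,-54,90,0,0,0,35],[221,-54,70,0,0,0,35]]}}

```text
time_s: 7.22
ee_pos: [0.6475, -0.2322, 0.0772]
eef_rot: [1.21, 1.203, -1.206]
ft_force: [0.1, -0.6, -1.9]
finger_gap: 0.524
```

Request:
{"name": "step_arm", "arguments": {"plan": [[0,0,-25,0,0,0,35],[0,0,-45,0,0,0,35],[0,0,-55,0,0,0,35],[0,0,-60,0,0,0,35],[0,0,-62,0,0,0,35],[0,0,-63,0,0,0,35],[0,0,-63,0,0,0,35]]}}

```text
time_s: 7.8
ee_pos: [0.6448, -0.2314, 0.0136]
eef_rot: [1.21, 1.207, -1.208]
ft_force: [-0.7, 0.4, -1.6]
finger_gap: 0.523
```

Request:
{"name": "step_arm", "arguments": {"plan": [[0,0,-1,0,0,0,35],[0,0,-1,0,0,0,35],[0,0,-1,0,0,0,35]]}}

```text
time_s: 8.05
ee_pos: [0.6444, -0.2312, 0.0123]
eef_rot: [1.209, 1.208, -1.209]
ft_force: [0.4, 1.4, -3.4]
finger_gap: 0.522
```

Request:
{"name": "step_arm", "arguments": {"plan": [[0,0,-1,0,0,0,35],[0,0,-1,0,0,0,35],[0,0,-1,0,0,0,35]]}}

```text
time_s: 8.3
ee_pos: [0.6445, -0.2312, 0.0113]
eef_rot: [1.209, 1.208, -1.209]
ft_force: [0.3, -0.4, 0.3]
finger_gap: 0.522
```

Request:
{"name": "step_arm", "arguments": {"plan": [[0,0,-1,0,0,0,35],[0,0,-1,0,0,0,35],[0,0,-1,0,0,0,35]]}}

```text
time_s: 8.55
ee_pos: [0.6445, -0.2312, 0.0112]
eef_rot: [1.209, 1.208, -1.208]
ft_force: [-1.9, 0.3, 6.3]
finger_gap: 0.524
```

Request:
{"name": "step_arm", "arguments": {"plan": [[0,0,0,0,0,0,60],[0,0,0,0,0,0,60],[0,0,0,0,0,0,60],[0,0,30,0,0,0,60],[0,0,70,0,0,0,60],[0,0,110,0,0,0,60],[-5,10,145,0,0,0,60],[-20,40,165,0,0,0,80],[-38,70,180,0,0,0,80],[-57,103,191,0,0,0,80],[-76,137,191,0,0,0,80],[-95,171,191,0,0,0,80]]}}

```text
time_s: 9.55
ee_pos: [0.5486, -0.0589, 0.2013]
eef_rot: [1.211, 1.207, -1.208]
ft_force: [0.4, 1.1, 0.1]
finger_gap: 0.846
```

Request:
{"name": "step_arm", "arguments": {"plan": [[-19,34,0,0,0,0,80],[-38,68,0,0,0,0,80],[-57,102,0,0,0,0,80],[-76,136,0,0,0,0,80],[-95,170,0,0,0,0,80],[-114,204,0,0,0,0,80],[-130,232,0,0,0,0,80],[-138,248,0,0,0,0,80],[-138,248,0,0,0,0,80],[-138,248,0,0,0,0,80]]}}

```text
time_s: 10.38
ee_pos: [0.4108, 0.1884, 0.2005]
eef_rot: [1.207, 1.209, -1.207]
ft_force: [0.4, -1.5, 0.0]
finger_gap: 0.847
```

```bash
python3 - <<'E'
from h import *
s=snap('wrist','w4'); o=arm.observe(); print(o['ee_pos'],o['finger_gap'],o['ft_force'])
E
```

```text
[0.4113695  0.18770732 0.20047574] 0.8517039769977863 [-0.18721524 -0.91559413 -0.10641047]
```

View pics/w4.png

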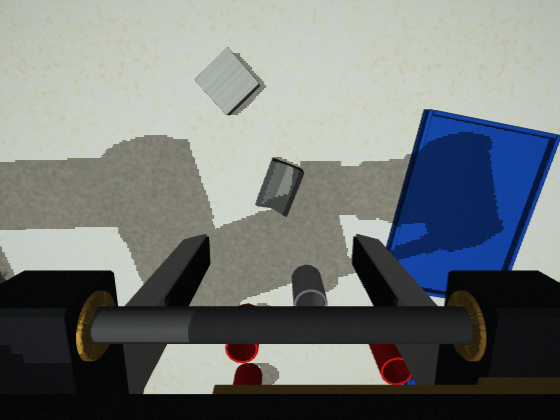

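The V-block is at about (280,186), tilted roughly 20° in the picture. I'm viewing a close crop with an estimate of the corners.

```bash
python3 - <<'E'
from h import *
s=load('w4')
cv2.imwrite('pics/w4c.png',cv2.resize(s['pixels'][145:230,240:325,::-1],None,fx=7,fy=7,interpolation=cv2.INTER_CUBIC))
c=np.array([onz(s,u,v,.034)[:2] for u,v in [(276,157),(303,169),(285,215),(257,204)]]);print(c.round(4),c.mean(0)); d=c[1]-c[2]; print(np.linalg.norm(d), np.arctan2(d[1],d[0])); d=c[0]-c[3]; print(np.linalg.norm(d), np.arctan2(d[1],d[0]))
E
```

```text
[[0.4054 0.2251]
 [0.433  0.213 ]
 [0.4149 0.1645]
 [0.3855 0.1763]] [0.40969607 0.19473342]
0.05180369257071919 1.2139147184565287
0.05270388452188423 1.1835702438332454
```

View pics/w4c.png

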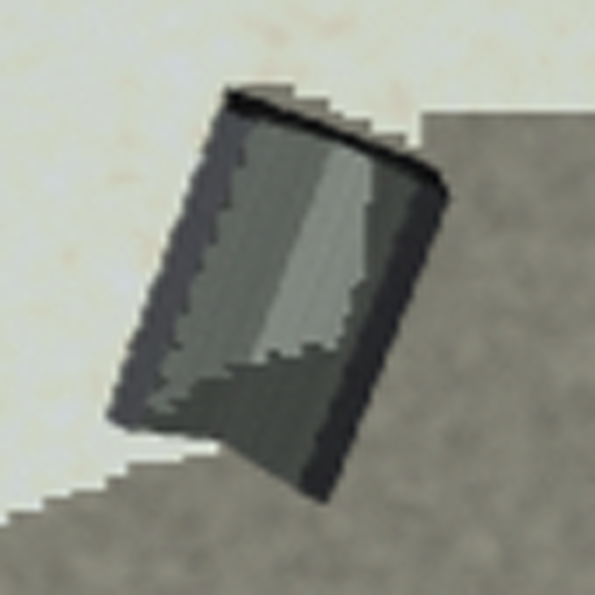

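Request:
{"name": "step_arm", "arguments": {"plan": [[-2,4,-25,0,0,-0.12,60],[-2,4,-50,0,0,-0.24,60],[-2,4,-80,0,0,-0.37,60],[-2,4,-110,0,0,-0.37,60],[-2,4,-145,0,0,-0.37,60],[-2,4,-175,0,0,-0.37,60],[-2,4,-190,0,0,-0.37,60],[-2,4,-195,0,0,-0.37,60],[-2,4,-195,0,0,-0.37,60],[-2,4,-195,0,0,-0.37,60]]}}

```text
time_s: 11.27
ee_pos: [0.4103, 0.1915, 0.0059]
eef_rot: [1.478, 1.009, -1.476]
ft_force: [0.2, 0.0, 1.0]
finger_gap: 0.64
```

Request:
{"name": "step_arm", "arguments": {"plan": [[0,0,0,0,0,0,25],[0,0,0,0,0,0,25],[0,0,0,0,0,0,25],[0,0,0,0,0,0,25],[0,0,0,0,0,0,25],[0,0,0,0,0,0,25]]}}

```text
time_s: 11.77
ee_pos: [0.4094, 0.1922, 0.0063]
eef_rot: [1.477, 1.011, -1.475]
ft_force: [-0.6, -0.2, 6.5]
finger_gap: 0.379
```

```bash
python3 - <<'E'
from h import *
s=load('w4')
c=np.array([onz(s,u,v,.016)[:2] for u,v in [(428,109),(558,136)]]);d=c[1]-c[0];print(c,np.linalg.norm(d),np.arctan2(d[1],d[0]))
x=d/np.linalg.norm(d); y=np.array([-x[1],x[0]]); print(c.mean(0)-y*.1025)
E
```

```text
[[0.56177549 0.27291792]
 [0.70097678 0.24600429]] 0.14177920434416913 -0.19098673116501383
[0.61191879 0.15882482]
```

Request:
{"name": "step_arm", "arguments": {"plan": [[0,0,15,0,0,0,25],[0,0,40,0,0,0,25],[10,1,65,0,0,0,25],[36,3,80,0,0,0.06,25],[68,6,85,0,0,0.12,25],[100,10,85,0,0,0.18,25],[132,13,85,0,0,0.18,25],[164,16,85,0,0,0.18,25],[194,19,85,0,0,0.18,25],[216,21,85,0,0,0.18,25],[216,21,80,0,0,0.18,25],[216,21,60,0,0,0.18,25]]}}

```text
time_s: 12.77
ee_pos: [0.6282, 0.2135, 0.0669]
eef_rot: [1.352, 1.11, -1.343]
ft_force: [0.3, -0.2, -3.3]
finger_gap: 0.379
```

Request:
{"name": "step_arm", "arguments": {"plan": [[0,0,-25,0,0,0,25],[0,0,-40,0,0,0,25],[0,0,-48,0,0,0,25],[0,0,-52,0,0,0,25],[0,0,-54,0,0,0,25],[0,0,-55,0,0,0,25],[0,0,-55,0,0,0,25]]}}

```text
time_s: 13.35
ee_pos: [0.6257, 0.2132, 0.0115]
eef_rot: [1.349, 1.112, -1.346]
ft_force: [0.8, -0.6, -2.4]
finger_gap: 0.379
```

Request:
{"name": "step_arm", "arguments": {"plan": [[0,0,-1,0,0,0,25],[0,0,-1,0,0,0,25],[0,0,-1,0,0,0,25]]}}

```text
time_s: 13.6
ee_pos: [0.6261, 0.2133, 0.0113]
eef_rot: [1.35, 1.112, -1.345]
ft_force: [-2.3, 0.2, 5.9]
finger_gap: 0.382
```

Request:
{"name": "step_arm", "arguments": {"plan": [[0,0,-1,0,0,0,25],[0,0,-1,0,0,0,25],[0,0,-1,0,0,0,25]]}}

```text
time_s: 13.85
ee_pos: [0.6261, 0.2133, 0.0113]
eef_rot: [1.35, 1.112, -1.345]
ft_force: [-2.6, -0.2, 10.3]
finger_gap: 0.377
```

Request:
{"name": "step_arm", "arguments": {"plan": [[0,0,0,0,0,0,56],[0,0,0,0,0,0,56],[0,0,0,0,0,0,56],[0,0,30,0,0,0,56],[0,0,70,0,0,0,56],[0,0,110,0,0,0.06,56],[-5,-9,145,0,0,0.12,56],[-20,-36,170,0,0,0.19,80],[-37,-67,185,0,0,0.19,80],[-55,-100,192,0,0,0.19,80],[-73,-133,192,0,0,0.19,80],[-91,-166,192,0,0,0.19,80]]}}

```text
time_s: 14.85
ee_pos: [0.5338, 0.0458, 0.2012]
eef_rot: [1.21, 1.207, -1.207]
ft_force: [0.2, 0.1, 0.6]
finger_gap: 0.845
```

Request:
{"name": "step_arm", "arguments": {"plan": [[-18,-33,0,0,0,0,80],[-36,-66,0,0,0,0,80],[-54,-99,0,0,0,0,80],[-72,-132,0,0,0,0,80],[-90,-165,0,0,0,0,80],[-108,-198,0,0,0,0,80],[-126,-231,0,0,0,0,80],[-144,-264,0,0,0,0,80],[-162,-297,0,0,0,0,80],[-176,-320,0,0,0,0,90],[-176,-320,0,0,0,0,90],[-176,-320,0,0,0,0,90]]}}

```text
time_s: 15.85
ee_pos: [0.3576, -0.2741, 0.2003]
eef_rot: [1.212, 1.207, -1.211]
ft_force: [0.5, 0.6, -0.1]
finger_gap: 0.955
```

```bash
python3 - <<'E'
from h import *
s=snap('wrist','w5'); o=arm.observe(); print(o['ee_pos'],o['eef_rot'],o['finger_gap'],o['ft_force'])
snap('scene','s5'); a=cv2.imread('pics/s5.png')[140:380,100:500]
b=cv2.imread('pics/w5.png')
cv2.imwrite('pics/c5.png',np.vstack([cv2.resize(a,(500,300)),cv2.resize(b,(400,300),interpolation=cv2.INTER_AREA) if 0 else cv2.copyMakeBorder(b[90:390,60:460],0,0,0,100,0)]))
E
```

```text
[ 0.35805826 -0.27306119  0.20032473] [ 1.21113784  1.20851017 -1.20972087] 0.9583008052134172 [ 0.20002641 -0.57220796 -0.93320482]
```

View pics/c5.png

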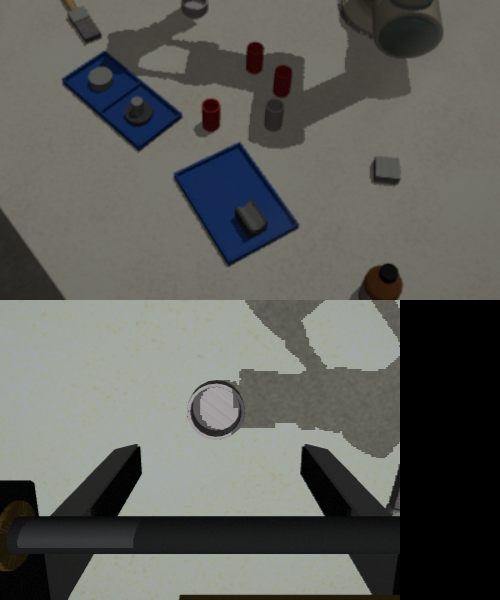

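Anvil, disc and V-block sit in their trays. The wide cup rim is centred at full-picture pixel (276,200).

```bash
python3 - <<'E'
from h import *
s=load('w5')
g=cv2.cvtColor(s['pixels'],cv2.COLOR_RGB2HSV)
print(onz(s,276.5,200,.028), onz(s,246,200,.028)[0],onz(s,305,200,.028)[0])
e=cv2.Canny(cv2.cvtColor(s['pixels'],cv2.COLOR_RGB2GRAY)[160:245,235:320],60,150)
c=cv2.HoughCircles(cv2.cvtColor(s['pixels'],cv2.COLOR_RGB2GRAY)[150:255,225:330],cv2.HOUGH_GRADIENT,1.5,5,param1=120,param2=15,minRadius=24,maxRadius=34)
for u,v,r in c[0][:4]: print(u+225,v+150,r,onz(s,u+225,v+150,.028).round(4))
E
```

```text
[ 0.35253123 -0.28295953  0.028     ] 0.320225550399055 0.3827189180190884
275.25 200.25 29.7 [ 0.3512 -0.2832  0.028 ]
285.75 195.75 26.55 [ 0.3623 -0.2784  0.028 ]
326.25 188.25 33.15 [ 0.4049 -0.2705  0.028 ]
```

Request:
{"name": "step_arm", "arguments": {"plan": [[-6,-10,-35,0,0,0,90],[-6,-10,-75,0,0,0,90],[-6,-10,-115,0,0,0,90],[-6,-10,-150,0,0,0,90],[-6,-10,-175,0,0,0,90],[-6,-10,-190,0,0,0,90],[-6,-10,-195,0,0,0,90],[-6,-10,-195,0,0,0,90]], "force": 20}}

```text
time_s: 16.62
ee_pos: [0.3521, -0.2813, 0.0045]
eef_rot: [1.209, 1.213, -1.208]
ft_force: [-1.1, 0.4, 0.9]
finger_gap: 0.956
```

Request:
{"name": "step_arm", "arguments": {"plan": [[0,0,0,0,0,0,50],[0,0,0,0,0,0,50],[0,0,0,0,0,0,50],[0,0,0,0,0,0,50],[0,0,0,0,0,0,50]]}}

```text
time_s: 17.03
ee_pos: [0.3525, -0.2835, 0.0064]
eef_rot: [1.209, 1.207, -1.209]
ft_force: [-0.4, 0.0, 4.6]
finger_gap: 0.665
```

Request:
{"name": "step_arm", "arguments": {"plan": [[0,0,15,0,0,0,50],[0,0,45,0,0,0,50],[0,0,80,0,0,0,50],[10,15,105,0,0,0,50],[26,41,115,0,0,0,50],[43,68,120,0,0,0,50],[61,96,120,0,0,0,50],[79,124,120,0,0,0,50],[97,152,120,0,0,0,50],[115,180,120,0,0,0,50],[133,208,120,0,0,0,50],[151,236,120,0,0,0,50]]}}

```text
time_s: 18.03
ee_pos: [0.5035, -0.0455, 0.1257]
eef_rot: [1.209, 1.209, -1.209]
ft_force: [-0.1, -0.8, 0.1]
finger_gap: 0.664
```

Request:
{"name": "step_arm", "arguments": {"plan": [[18,28,0,0,0,0,50],[36,57,0,0,0,0,50],[54,85,0,0,0,0,50],[72,113,0,0,0,0,50],[90,142,0,0,0,0,50],[103,162,0,0,0,0,50],[103,162,-10,0,0,0,50],[103,162,-35,0,0,0,50],[103,162,-65,0,0,0,50],[103,162,-90,0,0,0,50],[103,162,-105,0,0,0,50],[103,162,-105,0,0,0,50]]}}

```text
time_s: 19.03
ee_pos: [0.602, 0.114, 0.0165]
eef_rot: [1.205, 1.215, -1.216]
ft_force: [-0.5, 0.2, -0.8]
finger_gap: 0.663
```

Request:
{"name": "step_arm", "arguments": {"plan": [[0,0,-4,0,0,0,50],[0,0,-7,0,0,0,50],[0,0,-8,0,0,0,50],[0,0,-9,0,0,0,50],[0,0,-9,0,0,0,50]]}}

```text
time_s: 19.45
ee_pos: [0.6066, 0.1149, 0.0123]
eef_rot: [1.21, 1.208, -1.208]
ft_force: [0.0, -0.7, 0.4]
finger_gap: 0.665
```

Request:
{"name": "step_arm", "arguments": {"plan": [[0,0,-1,0,0,0,50],[0,0,-1,0,0,0,50],[0,0,-2,0,0,0,50],[0,0,-2,0,0,0,50]]}}

```text
time_s: 19.78
ee_pos: [0.6067, 0.1151, 0.0114]
eef_rot: [1.21, 1.208, -1.208]
ft_force: [-1.9, -0.0, 8.4]
finger_gap: 0.664
```

Request:
{"name": "step_arm", "arguments": {"plan": [[0,0,0,0,0,0,76],[0,0,0,0,0,0,76],[0,0,0,0,0,0,76],[0,0,30,0,0,0,76],[0,0,70,0,0,0,76],[0,0,110,0,0,0,76],[-10,-2,145,0,0,0,76],[-40,-10,170,0,0,0,76],[-80,-20,185,0,0,0,76],[-120,-30,191,0,0,0,76],[-164,-40,191,0,0,0,76],[-164,-40,191,0,0,0,76]]}}

```text
time_s: 20.78
ee_pos: [0.4343, 0.0742, 0.2003]
eef_rot: [1.206, 1.213, -1.214]
ft_force: [0.2, -0.2, 0.0]
finger_gap: 0.809
```

```bash
python3 - <<'E'
from h import *
s=snap('wrist','w6'); o=arm.observe(); print(o['ee_pos'],o['finger_gap'],o['ft_force'])
E
```

```text
[0.43697858 0.07448946 0.20059959] 0.8070170788280799 [-0.16889389  0.90984947  0.02372695]
```

View pics/w6.png

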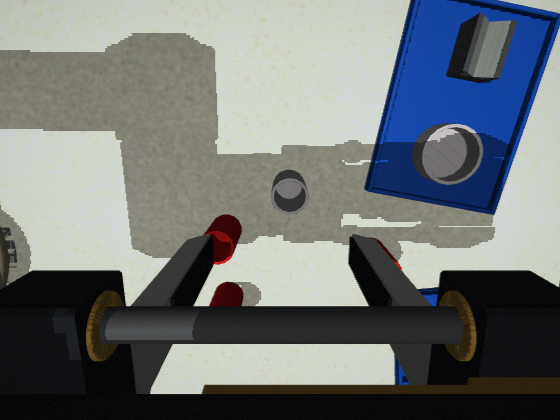

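The grey cup's rim is near (289,195) and its base near (289,187). The wide cup rim is at (448,153) in the tray, with the V-block upright at (482,48).

```bash
python3 - <<'E'
from h import *
s=load('w6')
def h(x0,x1,y0,y1,z,r0,r1):
    g=cv2.cvtColor(s['pixels'],cv2.COLOR_RGB2GRAY)[y0:y1,x0:x1]
    c=cv2.HoughCircles(g,cv2.HOUGH_GRADIENT,1.2,4,param1=80,param2=10,minRadius=r0,maxRadius=r1)
    for u,v,r in c[0][:4]: print(u+x0,v+y0,r,onz(s,u+x0,v+y0,z).round(4))
h(255,325,155,230,.064,15,22); h(400,500,105,200,.033,28,38)
E
```

```text
289.2 196.4 18.36 [0.4408 0.0766 0.064 ]
289.2 190.4 19.92 [0.4408 0.0824 0.064 ]
284.4 189.2 21.24 [0.4363 0.0835 0.064 ]
289.2 185.6 16.8 [0.4408 0.087  0.064 ]
454.6 156.0 32.2 [0.6081 0.1119 0.033 ]
449.8 156.0 28.96 [0.6033 0.1119 0.033 ]
447.4 150.0 34.36 [0.6002 0.1179 0.033 ]
454.6 151.2 29.08 [0.6075 0.1167 0.033 ]
```

```bash
python3 - <<'E'
from h import *
a=cv2.imread('pics/w6.png')
c=np.hstack([cv2.resize(a[155:225,255:325],(420,420)),cv2.resize(a[105:205,400:500],(380,420))])
cv2.imwrite('pics/c6.png',cv2.convertScaleAbs(c[:,:800],alpha=1.3))
E
```

```text
(no output)
```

View pics/c6.png

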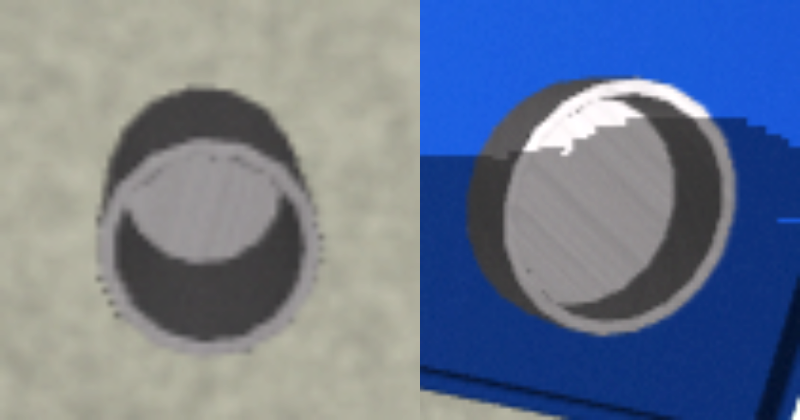

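Request:
{"name": "step_arm", "arguments": {"plan": [[0,2,-35,0,0,0,60],[0,2,-75,0,0,0,60],[0,2,-110,0,0,0,60],[0,2,-140,0,0,0,60],[0,2,-160,0,0,0,60],[0,2,-169,0,0,0,60],[0,2,-169,0,0,0,60]]}}

```text
time_s: 21.42
ee_pos: [0.4415, 0.0771, 0.0294]
eef_rot: [1.207, 1.212, -1.212]
ft_force: [0.0, -0.3, 0.5]
finger_gap: 0.639
```

Request:
{"name": "step_arm", "arguments": {"plan": [[0,0,0,0,0,0,25],[0,0,0,0,0,0,25],[0,0,0,0,0,0,25],[0,0,0,0,0,0,25],[0,0,0,0,0,0,25]]}}

```text
time_s: 21.83
ee_pos: [0.4429, 0.077, 0.0326]
eef_rot: [1.21, 1.207, -1.207]
ft_force: [-0.9, -0.7, 3.4]
finger_gap: 0.389
```

Request:
{"name": "step_arm", "arguments": {"plan": [[0,0,15,0,0,0,25],[0,0,40,0,0,0,25],[0,0,70,0,0,0,25],[10,2,90,0,0,0,25],[35,8,95,0,0,0,25],[65,15,95,0,0,0,25],[95,22,95,0,0,0,25],[125,29,95,0,0,0,25],[150,35,95,0,0,0,25],[164,38,95,0,0,0,25],[164,38,95,0,0,0,25],[164,38,95,0,0,0,25]]}}

```text
time_s: 22.83
ee_pos: [0.6056, 0.1149, 0.1261]
eef_rot: [1.208, 1.21, -1.21]
ft_force: [-0.4, -0.3, -0.7]
finger_gap: 0.391
```

```bash
python3 - <<'E'
from h import *
s=snap('wrist','w7'); o=arm.observe(); print(o['ee_pos'],o['finger_gap'],o['ft_force'])
E
```

```text
[0.6046191  0.11481674 0.12615336] 0.3877617227633796 [ 0.00222014 -0.79908018 -0.9381907 ]
```

View pics/w7.png

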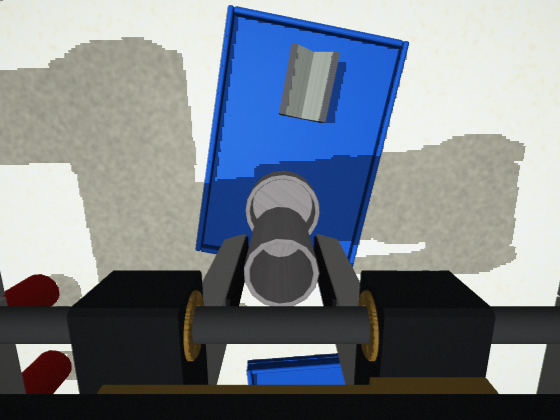

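The grey cup is held upright above the wide cup, with its rim at (282,272) and the wide cup rim at (283,208), on the same axis. Lowering it in.

Request:
{"name": "step_arm", "arguments": {"plan": [[0,0,-20,0,0,0,25],[0,0,-40,0,0,0,25],[0,0,-60,0,0,0,25],[0,0,-72,0,0,0,25],[0,0,-79,0,0,0,25],[0,0,-83,0,0,0,25],[0,0,-84,0,0,0,25],[0,0,-84,0,0,0,25]]}}

```text
time_s: 23.55
ee_pos: [0.606, 0.1149, 0.0431]
eef_rot: [1.21, 1.209, -1.209]
ft_force: [0.7, -0.3, -1.2]
finger_gap: 0.391
```

Request:
{"name": "step_arm", "arguments": {"plan": [[0,0,-1,0,0,0,25],[0,0,-1,0,0,0,25],[0,0,-2,0,0,0,25],[0,0,-2,0,0,0,25]]}}

```text
time_s: 23.88
ee_pos: [0.6066, 0.1151, 0.0417]
eef_rot: [1.21, 1.208, -1.208]
ft_force: [-0.7, -0.4, 3.8]
finger_gap: 0.387
```

Request:
{"name": "step_arm", "arguments": {"plan": [[0,0,-1,0,0,0,25],[0,0,-1,0,0,0,25],[0,0,-1,0,0,0,25]]}}

```text
time_s: 24.13
ee_pos: [0.6066, 0.1151, 0.0416]
eef_rot: [1.21, 1.208, -1.207]
ft_force: [-2.5, 0.1, 9.6]
finger_gap: 0.386
```

Contact. I'll release, rise and back off so I can check.

Request:
{"name": "step_arm", "arguments": {"plan": [[0,0,1,0,0,0,56],[0,0,1,0,0,0,56],[0,0,1,0,0,0,56],[0,0,25,0,0,0,56],[0,0,60,0,0,0,56],[0,0,100,0,0,0,56],[0,0,140,0,0,0,56],[-20,0,160,0,0,0,56],[-50,-20,165,0,0,0,56],[-80,-50,165,0,0,0,56],[-100,-80,165,0,0,0,56],[-100,-80,165,0,0,0,56]]}}

```text
time_s: 25.13
ee_pos: [0.5016, 0.0313, 0.2046]
eef_rot: [1.207, 1.208, -1.215]
ft_force: [-0.5, 1.2, -0.6]
finger_gap: 0.598
```

```bash
python3 - <<'E'
from h import *
s=snap('scene','s8'); t=snap('side','d8'); w=snap('wrist','w8'); o=arm.observe(); print(o['time_s'],o['ee_pos'],o['ft_force'])
a=cv2.imread('pics/s8.png')[160:370,120:400]; b=cv2.imread('pics/d8.png')[150:300,200:430]
cv2.imwrite('pics/c8.png',np.vstack([cv2.resize(a,(420,315)),cv2.resize(b,(420,274))]))
E
```

```text
25.2833 [0.50656105 0.03505765 0.20459784] [ 0.60510349  0.02378114 -0.61302901]
```

View pics/c8.png

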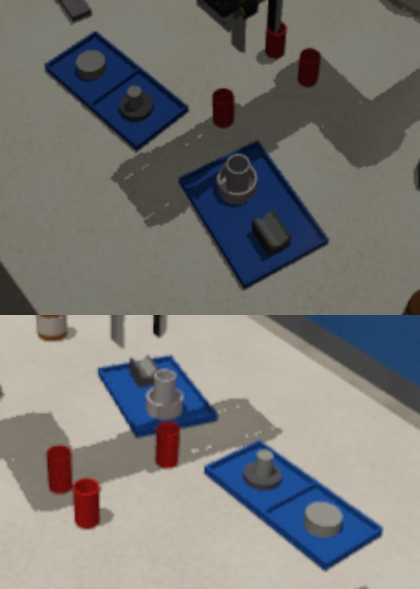

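View pics/w8.png

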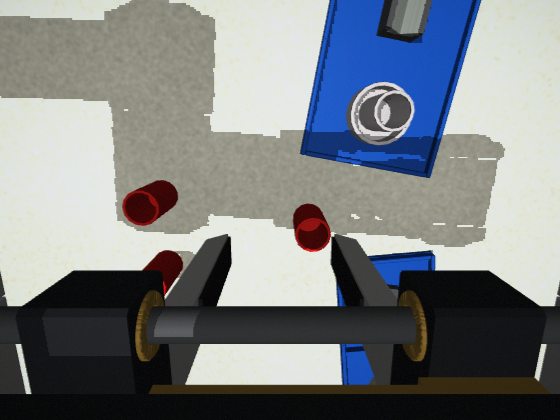

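Both views show the tall cup standing in the wide cup (wrist (385,112)), the V-block beside it, and the anvil and disc one per compartment. The red cups haven't moved and the arm is clear, so I'm handing in.

```bash
python3 -c "
from h import *
print(order.finish_job())"
```

```text
the job is handed in; nothing more can be done
None
```

I made up both kits and handed the job in at about 25 s of the 125 s allowed.

- **Split tray:** the flat anvil stands in one compartment and the round reference block lies in the other.
- **Plain tray:** the V-block is in place, and beside it the wide cup with the grey tall cup standing inside it.
- **Order and handling:** I placed the parts in the order you listed. Each was lowered until the wrist force showed contact (about 4 to 10 N) and only then released.

The last scene, side and wrist pictures showed all five parts upright on the tray floors. The three red look-alikes were where they had been, and the gripper was clear at z = 0.2 m. No check failed. The square block, bottle and brush were never approached, but the final crops left most of them out of frame, so I did not check them again at the end.

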